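Raise a printed gear to the inspection lens with a cam lever and hold it

TASK

Inspect the printed gear: with the cam lever still down, slide the lens carriage by its grip until the lens is centred over the gear. Then swing the cam lever up by its handle bar to the point where the stage is at its highest (lever upright), and finish while still holding the lever there, because it springs back if let go. Do not touch the gear, and leave the things lying around the fixture where they are.

Things in the scene. Friction and masses are not known exactly. Their poses are not given: they have to be found in the camera images.
- fixture: Inspection fixture on the bench, base plate 185 x 270 x 12 mm. Origin on the bench (z=0) below the centre of the white stage (90 in x, 220 in y, 8 mm thick); axes turned by the fixture's yaw, z up. Stage top is 103 mm above the bench, 116 at its highest. Track along y at x=-88 mm; cam shaft along y at x=0, 58 mm up; the lever is outside the stage's +y end.
- slider_grip (a point): Point in the lens carriage's grip, a black upright block 22 (fixture x) x 26 (y) x 50 mm on a thin steel post: its top 13 mm above this point, its lower end 37 mm below. 198 mm above the bench, at fixture x=-88 mm. Free all round; only the lens arm (12 mm wide) leaves the post towards +x, 38 mm below this point. Moves along fixture y only.
- lens_center (a point): Centre of the round lens: clear glass in a dark ring, 64 mm outside and 52 mm inside diameter, 8 mm thick, 159 mm above the bench, carried 88 mm in fixture +x of slider_grip at the same fixture y. It passes over the stage's middle line (fixture x=0).
- carriage (a joint): Position of the lens carriage along its track in m: 0 at the fixture -y end stop, 0.16 at the +y end stop; grows towards fixture +y. Lens fixture y = value - 0.08. Stays where it is left; about 1.5 N of sliding friction.
- gear: Loose grey 3D-printed gear wheel, 47 mm in diameter over the teeth, 12 mm thick with a 20 mm hub that stands 8 mm higher; lies flat on the white stage within 3 mm of its middle line (fixture x = 0). Origin at the centre of its underside, z up.
- lever_grip (a point): Black round handle bar at the end of the cam lever, 16 mm in diameter, 74 mm long, level along fixture y, rigid with the lever. The point is its middle, at fixture y=182 mm, 110 mm from the cam shaft's axis. The steel lever arm (14 mm thick) joins it 40 mm towards fixture -y from its middle; the rest of the bar is free.
- lever_hub (a point): Point on the cam shaft's axis (hinge axis along fixture +y), level with the middle of the handle bar in fixture y = 182 mm, 58 mm above the bench. The handle bar circles about this point with a radius of 110 mm in the fixture x-z plane.
- cam_angle (a joint): Lever angle in rad: 0 down on its stop (lever points to fixture -x, 0.27 rad above level); grows as the bar swings up and over towards +x, to a stop at 1.9. At 1.30 the lever is upright and the stage highest; beyond, the stage sinks again. A spring always pulls it back to 0 (about 5 N at the bar when upright).
- stage (a joint): Lift of the white stage in m: 0 with the lever down, 0.0132 at its highest. Driven only by the cam.
- glue_bottle: Bystander: white glue bottle, 44 mm in diameter, 110 mm tall, standing on the bench beside the fixture. Origin at the centre of its underside.
- spool: Bystander: empty black filament spool, 100 mm in diameter, 50 mm tall, lying flat on the bench on the other side of the fixture. Origin at the centre of its underside.
- screwdriver: Bystander: screwdriver lying flat on the bench beyond the fixture, roughly along world y. Origin at its middle on the underside.
- cam_lever: The whole cam lever: steel shaft under the stage with the dark eccentric disc, steel lever arm and its black handle bar. Origin on the shaft's axis under the centre of the stage, 58 mm above the bench; its axes agree with the fixture's when cam_angle is 0, and turn about y with it.
Mind the look-alikes: they are no part of the job. What is shaped like the gear but pink is not meant.

How it is judged (in metres and radians):
On the way, in this order (a step that is already met when the one before it is completed fails the run):
1. the lens stands centred over the gear while the lever is still down (horizontal distance between lens_center and gear below 0.008 m and value of joint cam_angle below 0.15 rad), for 0.3 s.
2. the lever is held upright, the stage at its highest (value of joint cam_angle between 1.12 and 1.48 rad and contact force between the fingers and cam_lever above 1 N), for 0.3 s.
At the end, for the whole second after the job is handed in: Through the final second the fingers hold the lever (over 1 N) within 0.18 rad of upright and the stage lifted over 12.4 mm, the gear flat and still on the raised stage, the lens centred over the gear within 8 mm (all of step 2 and horizontal distance between lens_center and gear below 0.008 m and value of joint stage above 0.0124 m and z of gear in the frame of fixture above 0.112 m and angle between gear's own z axis and vertical below 0.1 rad and linear speed of gear below 0.02 m/s); the arm keeps its last pose, push and grip.
It fails at once if the robot touches the gear (contact force between any of the fingers, the arm and gear above 0.3 N).
It fails at once if the glue bottle is shifted (distance of glue_bottle from where it was at the start of the episode above 0.03 m).
It fails at once if the spool is shifted (distance of spool from where it was at the start of the episode above 0.03 m).
It fails at once if the screwdriver is shifted (distance of screwdriver from where it was at the start of the episode above 0.03 m).
It also fails if it takes over 48 s, if anything falls off the work surface, if the arm or the gripper's body presses on something with over 40 N, if the wrist force passes 120 N, or if a joint passes its speed limit or range.

ROBOT

A 6-joint arm with a two-finger parallel gripper is mounted at the origin on the work surface. World frame = base frame: x ahead of the robot, y to its left, z up, the work surface at z = 0. Lengths are in mm, angles in rad, forces in N, time in s.
With the tool pointing down it reaches from about 350 to 775 mm from the base axis. Payload 7.3 kg.
Tool frame: the origin (TCP) lies at the very end of the fingers, on their centre line; the grasp point (between the pads) lies 19 mm behind it; z points along the fingers, y is the line along which they close (so a half turn about z gives the same grasp; the last joint's range is limited). The gripper opens to 92 mm and grips with 3 to 60 N. Pads are 19 mm wide; open, the fingers measure 130 mm over their backs; the gripper's body (75 mm by 190 mm) begins 47 mm behind the grasp point.
Start: joints at [1.097, 0.342, 1.524, -0, 1.275, -0.146], TCP at [169.015, 497.07, 226.741] pointing down, gripper open.
Joint ranges: [-2.53, 2.53], [-0.77, 2.02], [0.04, 2.7], [-1, 4.14], [0.28, 2.66], [-3.11, 3.11]. Speed limits (rad/s): [2.57, 2.57, 3.14, 3.14, 3.14, 3.14].

INTERFACE

Orientations are given as [roll, pitch, yaw] about the fixed x, y, z axes, in that order (R = Rz(yaw) Ry(pitch) Rx(roll)).
In Python, from plant import get_obs, vision, workorder gives the robot as it stands.
- The arm moves only by the shell command python3 -m pendant 'ROWS' [OPENING]. ROWS is a JSON object of lists of equal length, an entry for each row: "dp": the shift along the tool's x, y, z in m, a list of three; "rotation": the turn, a rotation vector about the tool's x, y, z in rad, a list of three. A call has 1 to 8 rows; each row is the pose to reach, as a shift and turn from the pose commanded when the call began, along the tool's axes at that moment; what a row does not reach only later rows make up. A row lasts 1/8 s, in which the tool goes at most 62.5 mm and 10.7 degrees, less where a joint would pass 70% of its speed; a pose out of reach is approached as far as the arm can. A call with a gripper value outside its range is refused whole. OPENING is the finger opening in m, from 0 to 0.0918, set as the call begins (- or left out, the last holds). The fingers move at their own pace and stop on an object; the grip force is fixed at half the most. Time passes only in rows, so rows that repeat a pose let the fingers close. It gives the time, the measured TCP pose, the force, the opening and the grip force at its end, in the units of the state.
- get_obs(): the state, without advancing time (a new reading comes with each control period).
- vision.capture(name): name is "scene" or "top"; returns a dict with "pixels" (420x560x3 uint8, red, green, blue), "vfov" (degrees; the focal length in pixels is half the picture's height over the tangent of half this angle, whatever the lens; pixels are square), "cx", "cy" (the principal point, pixels), "dist" ([k1, k2, p1, p2, k3] as OpenCV has them; the pictures are not rectified), "pose" (4x4, takes a point from camera to world coordinates). Camera axes: x right, y up, looking along -z (the intrinsics and any distortion apply to the point x, -y, -z); pixel columns grow to the right and rows downward; lengths in mm; the calibration is good to about 2 mm. A picture is of the moment at which its call begins. There is no depth.
- workorder.close_job(): hands the job in; it is judged then, once.
The state is a dict: "time": time; "joint_positions": joint angles; "dq": joint speeds; "tau": joint torques, N m; "tool_pos": TCP position; "tcp_rot": TCP orientation; "contact_force": force on the tool from outside, world axes, zero at the start; "moment": the same for the moment, N m; "grip_width": finger opening in mm; "finger_force": force on a finger pad.
Only numpy, scipy, OpenCV 4.12 (cv2) and the standard library are available. Lean on these libraries where they do the work, as an engineer would, in place of code of your own. Each camera call takes 0.05 s, during which the arm holds its last target. There are 200 camera calls.

## Working session

There is one attempt and no reset: what is moved stays moved. The work goes in short steps, Python scripts to look and compute and a shell command to move; the robot and the scene stay as the last step left them, time stands still between calls to the robot, and variables do not carry over. Pictures are saved under pics/ and viewed, at most 10 in all, crops included, and the job is handed in when it is done.

```bash
ls; mkdir -p pics; python3 - <<'E'
from plant import get_obs, vision
import cv2,pickle
o=get_obs();print(o)
for n in ("scene","top"):
    c=vision.capture(n);pickle.dump(c,open(f"{n}.pkl","wb"))
    cv2.imwrite(f"pics/{n}0.png",cv2.resize(c["pixels"][:,:,::-1],(800,600),interpolation=cv2.INTER_CUBIC))
    print({k:v for k,v in c.items() if k!="pixels"})
E
```

```text
pics
{'time': 0.0, 'joint_positions': array([ 1.09698801e+00,  3.42757547e-01,  1.52502693e+00, -1.10825734e-05,
        1.27537967e+00, -1.45988859e-01]), 'dq': array([-0.00088478, -0.0003864 , -0.00037605,  0.00081046, -0.00021741,
        0.00124605]), 'tau': array([ 1.80094712e-04, -4.31237340e+01, -2.44222873e+01,  7.15648220e-02,
        5.59092604e-02, -1.45700860e-04]), 'tool_pos': array([168.82826042, 496.68424258, 226.02342386]), 'tcp_rot': array([-3.14003633e+00, -2.18121914e-04,  2.81377626e+00]), 'contact_force': array([0.54202173, 0.43826443, 0.20313554]), 'moment': array([ 0.00720548,  0.00886315, -0.02369125]), 'finger_force': 0.0, 'grip_width': 91.62127433532433}
{'vfov': 51.73685336376904, 'cx': 287.9481270864483, 'cy': 211.38138082928052, 'dist': array([-0.05509553,  0.        ,  0.        ,  0.        ,  0.        ]), 'pose': array([[-8.60052071e-01, -2.90905629e-01,  4.19147170e-01,
         1.08481938e+03],
       [ 5.09802836e-01, -5.22653808e-01,  6.83325739e-01,
         7.15599024e+02],
       [ 2.02855609e-02,  8.01378133e-01,  5.97814004e-01,
         7.90803920e+02],
       [ 0.00000000e+00,  0.00000000e+00,  0.00000000e+00,
         1.00000000e+00]])}
{'vfov': 55.44753473612022, 'cx': 284.53620746173414, 'cy': 215.14826726679826, 'dist': array([-0.01700814,  0.        ,  0.        ,  0.        ,  0.        ]), 'pose': array([[ 1.68354287e-02,  9.78606564e-01, -2.05050629e-01,
         4.04787743e+02],
       [-9.99854585e-01,  1.59204720e-02, -6.11118401e-03,
         1.20724278e+01],
       [-2.71594198e-03,  2.05123696e-01,  9.78732289e-01,
         1.25836424e+03],
       [ 0.00000000e+00,  0.00000000e+00,  0.00000000e+00,
         1.00000000e+00]])}
```

View pics/scene0.png

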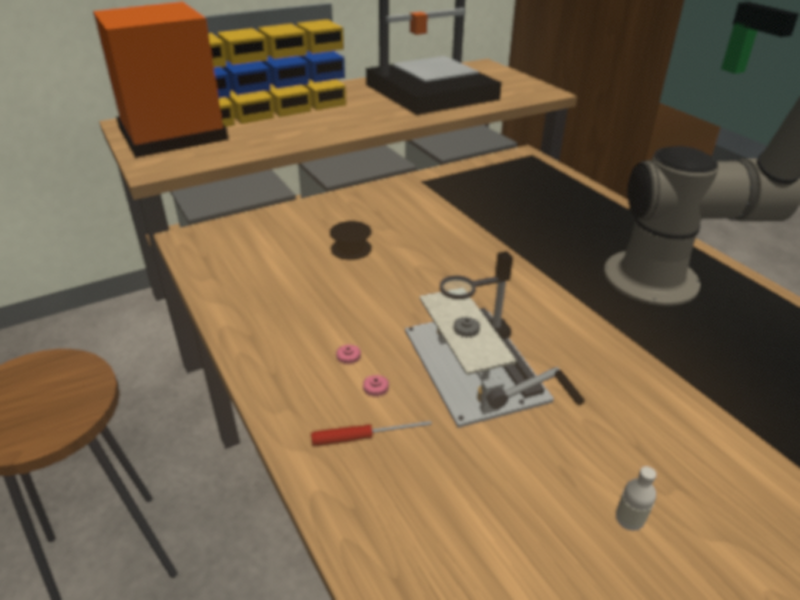

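View pics/top0.png

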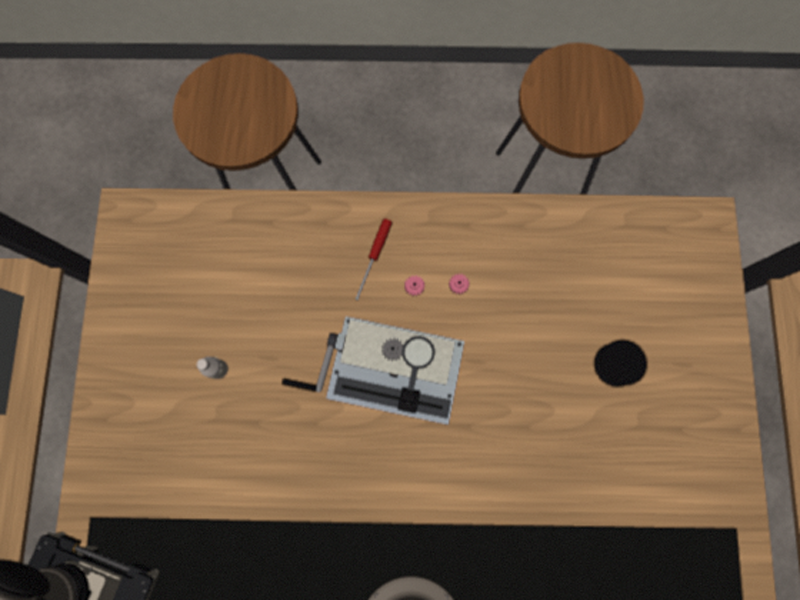

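Scene: the grey gear lies on the stage at (466,326), the lens is at (458,287), the grip at (503,265) and the bar at (570,388). Top: gear (392,349), lens (418,352), grip (409,400), bar (300,385).
These could be taken for the gear: the pink wheels on the bench at top (414,286) and (459,284), the lens ring at (418,352), and the spool at (620,362). I choose the grey one on the white stage at (392,349), and will check it in a close crop.

```bash
python3 - <<'E'
import cv2,pickle
for n,(x,y,w,h),s in (("top",(190,215,144,90),5.5),("scene",(275,170,144,132),4.5)):
    p=pickle.load(open(f"{n}.pkl","rb"))["pixels"][y:y+h,x:x+w,::-1]
    cv2.imwrite(f"pics/{n}_crop.png",cv2.resize(p,None,fx=s,fy=s,interpolation=cv2.INTER_CUBIC))
E
```

```text
(no output)
```

View pics/top_crop.png

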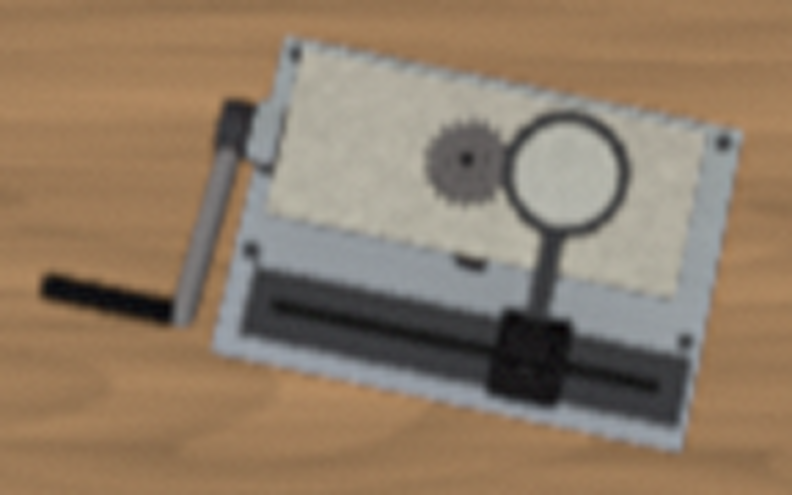

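View pics/scene_crop.png

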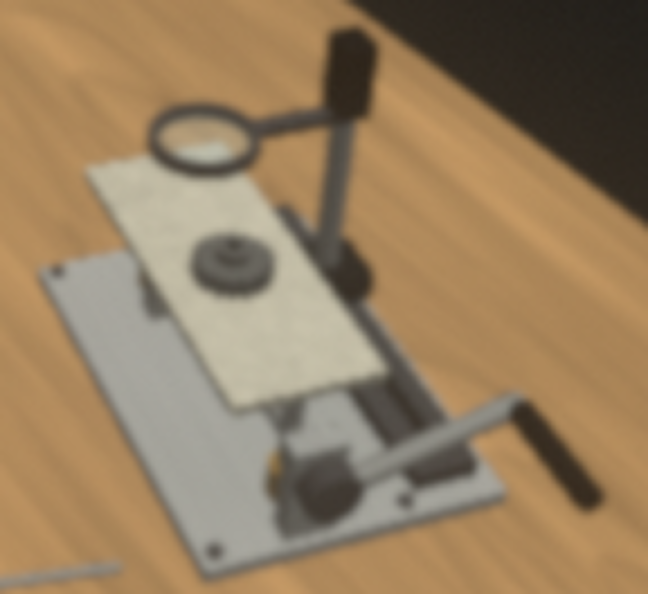

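The crops show the grey toothed wheel with its hub on the white stage, so the choice is right. In the top crop the gear is at (467,159), lens (566,174), bar end (42,287). In the scene crop the gear hub is at (233,245) and the lens at (204,138).

```bash
cat > h.py <<'E'
import numpy as np,cv2,pickle
from scipy.optimize import least_squares
from scipy.spatial.transform import Rotation as R
def cam(c):
    f=c["pixels"].shape[0]/2/np.tan(np.radians(c["vfov"])/2)
    K=np.array([[f,0,c["cx"]],[0,f,c["cy"]],[0,0,1]]);M=np.linalg.inv(c["pose"]);F=np.diag([1,-1,-1])
    return lambda P:cv2.projectPoints(np.array(P,float).reshape(-1,1,3),cv2.Rodrigues(F@M[:3,:3])[0],F@M[:3,3],K,c["dist"])[0][:,0]
def model(p):  # x,y,yaw,platecx,q(lens y),gx,gy -> fixture points
    x,y,a,pc,l,gx,gy=p
    F=dict(ppp=(pc+92.5,135,12),ppm=(pc+92.5,-135,12),pmm=(pc-92.5,-135,12),pmp=(pc-92.5,135,12),
     spp=(45,110,103),spm=(45,-110,103),smm=(-45,-110,103),smp=(-45,110,103),lens=(0,l,161),gear=(gx,gy,122),
     bar=(-110*np.cos(.27),219,58+110*np.sin(.27)),grip=(-88,l,211))
    return {k:tuple(R.from_euler('z',a).apply(v)+[x,y,0]) for k,v in F.items()}
E
cat > fit.py <<'E'
from h import *
T=dict(ppp=(287,38),ppm=(742,130),pmm=(682,450),pmp=(213,350),spp=(300,50),spm=(702,127),smm=(677,297),smp=(268,215),lens=(566,174),gear=(467,159),bar=(42,287))
S=dict(ppm=(40,270),ppp=(207,578),pmp=(507,495),spp=(237,410),smp=(387,372),spm=(85,170),lens=(204,139),gear=(233,243),bar=(594,500),grip=(353,38))
V=[(cam(pickle.load(open(n+".pkl","rb"))),D,{k:(np.array(v)+.5)/s-.5+o for k,v in D.items()}) for n,D,s,o in (("top",T,5.5,(190,215)),("scene",S,4.5,(275,170)))]
def res(p,d=False):
    m=model(p);r=[c([m[k] for k in D])-np.array(list(U.values())) for c,D,U in V]
    if d:
        for (c,D,U),e in zip(V,r): print({k:v.round(1).tolist() for k,v in zip(D,e)})
    return np.concatenate(r).ravel()
s=least_squares(res,[480,0,-.2,-20,-30,0,0],loss='soft_l1',x_scale=[10,10,.1,10,10,10,10]);p=s.x
print(p.round(3));res(p,True)
x,y,a=p[:3];W=lambda v:(R.from_euler('z',a).apply(v)+[x,y,0]).round(1)
print("grip",W((-88,p[4],198)),"grip goal",W((-88,p[6],198)),"bar",W((-110*np.cos(.27),182,58+110*np.sin(.27))),"hub",W((0,182,58)),"bar up",W((0,182,168)),"gear",W((p[5],p[6],103)))
E
python3 fit.py
```

```text
[ 5.56184e+02  3.67500e+01 -1.85000e-01 -2.73940e+01 -4.22640e+01
  1.69200e+00  8.42400e+00]
{'ppp': [-0.6, -0.6], 'ppm': [0.2, -0.5], 'pmm': [0.2, -0.0], 'pmp': [-0.5, 0.3], 'spp': [0.4, -0.5], 'spm': [0.8, 0.3], 'smm': [-0.4, -0.2], 'smp': [-0.6, -0.5], 'lens': [0.1, -0.4], 'gear': [0.6, 0.0], 'bar': [0.1, -0.1]}
{'ppm': [-0.7, -0.2], 'ppp': [-0.0, -1.0], 'pmp': [0.8, -0.9], 'spp': [-0.4, -0.3], 'smp': [0.8, -0.3], 'spm': [-0.1, -0.2], 'lens': [0.2, -0.1], 'gear': [0.2, 0.8], 'bar': [0.5, 1.2], 'grip': [0.4, -0.3]}
grip [461.9  11.4 198. ] grip goal [471.2  61.2 198. ] bar [485.4 235.1  87.3] hub [589.6 215.7  58. ] bar up [589.6 215.7 168. ] gear [559.4  44.7 103. ]
```

```bash
cat > go.py <<'E'
import sys;from h import *
from plant import get_obs
# go.py x y z yaw : dp (m, tool axes) and rotvec (tool) to TCP target pointing down
o=get_obs();Rc=R.from_euler('xyz',o["tcp_rot"]);x,y,z,a=map(float,sys.argv[1:])
print((Rc.inv().apply(np.array([x,y,z])-o["tool_pos"])/1000).round(4),(Rc.inv()*R.from_euler('xyz',[np.pi,0,a])).as_rotvec().round(4),o["tool_pos"].round(1),o["joint_positions"].round(2),o["contact_force"].round(1),o["time"])
E
python3 go.py 461.9 11.4 265 2.957
```

```text
[-0.4337 -0.3652 -0.0385] [-0.0013 -0.0003 -0.1432] [168.9 496.7 226.1] [ 1.1   0.34  1.52 -0.    1.28 -0.15] [-1.3  0.2 -0.4] 0.1
```

```bash
python3 -m pendant '{"dp":[[-0.03,-0.025,-0.0385],[-0.07,-0.06,-0.0385],[-0.115,-0.097,-0.0385],[-0.16,-0.135,-0.0385],[-0.205,-0.173,-0.0385],[-0.25,-0.21,-0.0385],[-0.295,-0.248,-0.0385],[-0.33,-0.278,-0.0385]],"rotation":[[0,0,-0.02],[0,0,-0.04],[0,0,-0.06],[0,0,-0.08],[0,0,-0.1],[0,0,-0.12],[0,0,-0.14],[0,0,-0.143]]}' 0.0918; python3 go.py 461.9 11.4 265 2.957
```

```text
time: 1.1
tool_pos: [392.6, 125.6, 265.1]
tcp_rot: [-3.142, -0.0, 2.956]
contact_force: [-0.2, 1.1, 0.5]
grip_width: 91.8
finger_force: 0.0
[-0.0892 -0.0994  0.0001] [-0.     -0.0001 -0.0011] [392.6 125.6 265.1] [ 0.12  0.1   1.73  0.    1.31 -1.26] [-0.2  1.1  0.5] 1.1
```

```bash
python3 -m pendant '{"dp":[[-0.03,-0.033,0],[-0.065,-0.07,0],[-0.0892,-0.0994,0],[-0.0892,-0.0994,0],[-0.0892,-0.0994,0]],"rotation":[[0,0,0],[0,0,0],[0,0,0],[0,0,0],[0,0,0]]}'; python3 go.py 461.9 11.4 180 2.957
```

```text
time: 1.72
tool_pos: [460.8, 14.0, 264.9]
tcp_rot: [3.141, -0.001, 2.957]
contact_force: [-1.6, -0.3, -0.3]
grip_width: 91.9
finger_force: 0.0
[-0.0017 -0.0024  0.0849] [ 0.0004 -0.0013 -0.0005] [460.8  14.  264.9] [-0.14  0.19  1.62  0.    1.33 -1.52] [-1.6 -0.3 -0.3] 1.725
```

```bash
python3 - <<'E'
from plant import vision
import cv2,pickle
for n in ("scene","top"):
    c=vision.capture(n);pickle.dump(c,open(f"{n}1.pkl","wb"))
    p=c["pixels"][:,:,::-1]
    p=p[100:310,260:440] if n=="scene" else p[210:320,180:380]
    cv2.imwrite(f"pics/{n}1.png",cv2.resize(p,None,fx=2.8 if n=="scene" else 4,fy=2.8 if n=="scene" else 4,interpolation=cv2.INTER_CUBIC))
E
```

```text
(no output)
```

View pics/scene1.png

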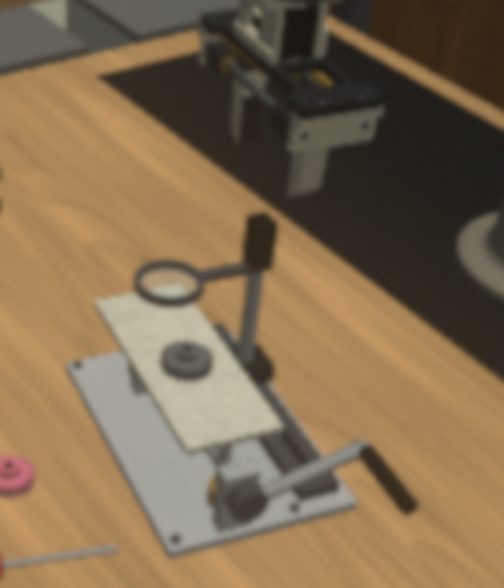

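```bash
python3 - <<'E'
from h import *
c=cam(pickle.load(open("scene1.pkl","rb")))
for P in ([460.8,14,264.9],[461.9,11.4,211],[461.9,11.4,265]): print(P,((c(P)[0]-[260,100])*2.8).round(0))
E
```

```text
[460.8, 14, 264.9] [271. 167.]
[461.9, 11.4, 211] [262. 218.]
[461.9, 11.4, 265] [268. 165.]
```

View pics/top1.png

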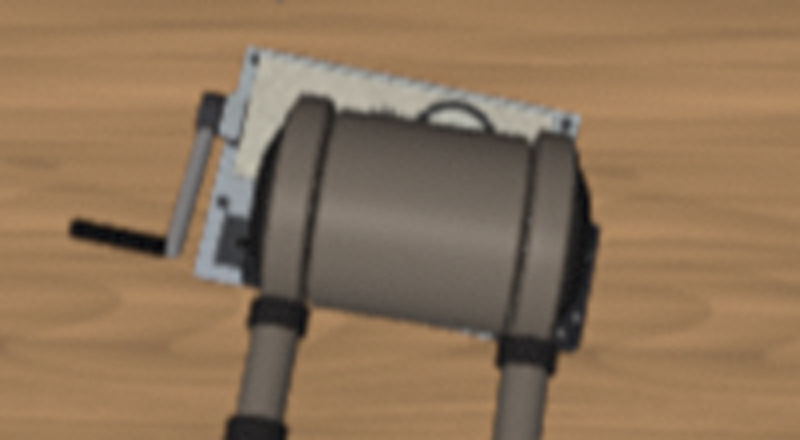

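The scene crop shows the fingers straddling the grip along fixture y, with tips at (307,195) and (240,142). Their midpoint agrees with the projected TCP (271,167), and the block top is at (262,218). The top view is blocked by the arm. I lower the tool next.

```bash
python3 -m pendant '{"dp":[[0,0,0.02],[0,0,0.045],[0,0,0.07],[0,0,0.085],[0,0,0.085],[0,0,0.085]],"rotation":[[0,0,0],[0,0,0],[0,0,0],[0,0,0],[0,0,0],[0,0,0]]}'; python3 go.py 461.9 11.4 180 2.957
```

```text
time: 2.58
tool_pos: [461.6, 14.0, 181.0]
tcp_rot: [3.141, 0.001, 2.958]
contact_force: [0.5, 0.3, -0.5]
grip_width: 91.5
finger_force: 0.0
[-0.0008 -0.0025  0.001 ] [0.0002 0.0012 0.0008] [461.6  14.  181. ] [-0.14  0.27  1.76  0.    1.11 -1.52] [ 0.5  0.3 -0.5] 2.575
```

```bash
python3 -m pendant '{"dp":[[0,-0.0025,0.001],[0,-0.0025,0.001],[0,-0.0025,0.001],[0,-0.0025,0.001],[0,-0.0025,0.001],[0,-0.0025,0.001],[0,-0.0025,0.001],[0,-0.0025,0.001]],"rotation":[[0,0,0],[0,0,0],[0,0,0],[0,0,0],[0,0,0],[0,0,0],[0,0,0],[0,0,0]]}' 0.01; python3 go.py 471.2 61.2 180 2.957
```

```text
time: 3.58
tool_pos: [460.9, 11.1, 179.2]
tcp_rot: [3.141, -0.0, 2.956]
contact_force: [-0.2, 0.9, -0.4]
grip_width: 25.6
finger_force: 30.0
[-0.0009  0.0511 -0.0008] [ 0.0003 -0.     -0.0006] [460.9  11.1 179.2] [-0.14  0.27  1.77  0.    1.1  -1.53] [-0.2  0.9 -0.4] 3.575
```

```bash
python3 -m pendant '{"dp":[[0,0.008,0],[0,0.018,0],[0,0.028,0],[0,0.038,0],[0,0.047,0],[0,0.0507,0],[0,0.0507,0],[0,0.0507,0]],"rotation":[[0,0,0],[0,0,0],[0,0,0],[0,0,0],[0,0,0],[0,0,0],[0,0,0],[0,0,0]]}'; python3 go.py 471.2 61.2 180 2.957; python3 - <<'E'
from plant import vision
import cv2,pickle
c=vision.capture("scene");pickle.dump(c,open("scene2.pkl","wb"))
cv2.imwrite("pics/scene2.png",cv2.resize(c["pixels"][170:280,280:400,::-1],None,fx=5,fy=5,interpolation=cv2.INTER_CUBIC))
E
```

```text
time: 4.58
tool_pos: [470.6, 61.0, 179.2]
tcp_rot: [3.141, 0.001, 2.957]
contact_force: [4.3, 0.6, -3.4]
grip_width: 25.7
finger_force: 30.0
[-0.0006  0.0003 -0.0008] [ 0.0006  0.0007 -0.0003] [470.6  61.  179.2] [-0.03  0.3   1.73  0.    1.11 -1.42] [ 4.3  0.6 -3.4] 4.575
```

View pics/scene2.png

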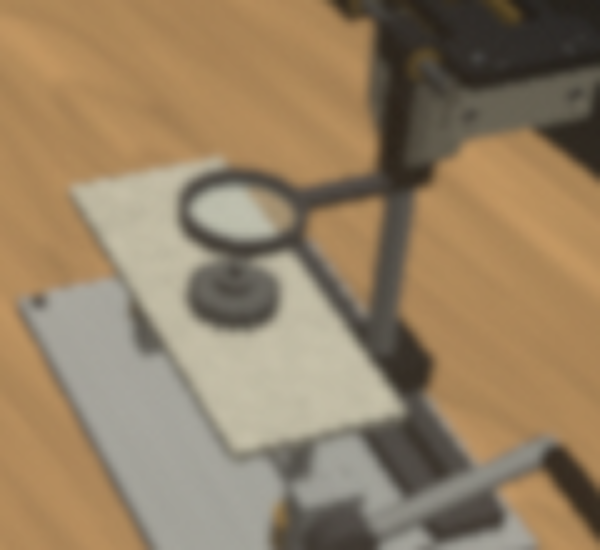

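The lens is now at (242,211) and the gear hub top at (236,274). I check the offset by projection, then release.

```bash
python3 - <<'E'
from h import *
c=cam(pickle.load(open("scene2.pkl","rb")))
def inv(u,z):
    u=(np.array(u)+.5)/5-.5+[280,170]
    return least_squares(lambda q:c([*q,z])[0]-u,[560,40],x_scale=10).x
l=inv((242,211),160);g=inv((236,274),123)
print(l,g,R.from_euler('z',.185).apply([*(l-g),0]))
E
python3 -m pendant '{"dp":[[0,0,0],[0,0,0],[0,0,0],[0,0,0],[0,0,0]],"rotation":[[0,0,0],[0,0,0],[0,0,0],[0,0,0],[0,0,0]]}' 0.0918
python3 -m pendant '{"dp":[[0,0,-0.02],[0,0,-0.05],[0,0,-0.085],[0,0,-0.085],[0,0,-0.085]],"rotation":[[0,0,0],[0,0,0],[0,0,0],[0,0,0],[0,0,0]]}'; python3 go.py 486.0 240 264 1.386
```

```text
[557.90070692  43.63117406] [559.71368877  45.90467987] [-1.36384206 -2.568203    0.        ]
time: 5.25
tool_pos: [470.2, 60.9, 179.2]
tcp_rot: [3.142, -0.0, 2.957]
contact_force: [-0.3, -0.1, 0.1]
grip_width: 71.3
finger_force: 0.0
time: 5.88
tool_pos: [469.8, 60.9, 263.6]
tcp_rot: [-3.142, -0.001, 2.957]
contact_force: [0.2, -0.2, 0.2]
grip_width: 91.7
finger_force: 0.0
[ 0.017   0.179  -0.0004] [-7.0000e-04 -6.0000e-04  1.5708e+00] [469.8  60.9 263.6] [-0.03  0.22  1.59  0.    1.33 -1.42] [ 0.2 -0.2  0.2] 5.875
```

```bash
python3 -m pendant '{"dp":[[0.002,0.02,0],[0.004,0.045,0],[0.006,0.07,0],[0.009,0.095,0],[0.012,0.12,0],[0.014,0.145,0],[0.016,0.165,0],[0.017,0.179,0]],"rotation":[[0,0,0.15],[0,0,0.33],[0,0,0.5],[0,0,0.68],[0,0,0.85],[0,0,1.03],[0,0,1.2],[0,0,1.38]]}'; python3 go.py 486 239 264 1.386
```

```text
time: 6.88
tool_pos: [485.8, 240.7, 262.6]
tcp_rot: [-3.139, 0.001, 1.572]
contact_force: [-0.3, -1.1, 0.2]
grip_width: 91.7
finger_force: 0.0
[-0.0017  0.0002 -0.0014] [-0.0027  0.0011  0.1857] [485.8 240.7 262.6] [0.32 0.35 1.41 0.   1.38 0.32] [-0.3 -1.1  0.2] 6.875
```

```bash
python3 -m pendant '{"dp":[[0,0,0],[0,0,0],[0,0,0],[0,0,0]],"rotation":[[0,0,0.1],[0,0,0.186],[0,0,0.186],[0,0,0.186]]}'; python3 go.py 486.1 239 68 1.386; python3 - <<'E'
from plant import vision
import cv2,pickle
a=[]
for n,(x,y,w,h) in (("top",(190,215,144,100)),("scene",(275,130,144,180))):
    c=vision.capture(n);pickle.dump(c,open(f"{n}3.pkl","wb"))
    p=c["pixels"][y:y+h,x:x+w,::-1]
    if n=="top": p=cv2.copyMakeBorder(p,0,80,0,0,cv2.BORDER_CONSTANT)
    a.append(cv2.resize(p,None,fx=2.75,fy=2.75,interpolation=cv2.INTER_CUBIC))
cv2.imwrite("pics/both3.png",cv2.hconcat(a))
E
```

```text
time: 7.38
tool_pos: [486.1, 239.8, 263.5]
tcp_rot: [-3.14, 0.001, 1.392]
contact_force: [0.5, -0.0, 0.2]
grip_width: 91.6
finger_force: 0.0
[-0.0007  0.0004  0.1955] [-0.0012  0.0006  0.0064] [486.1 239.8 263.5] [0.32 0.35 1.41 0.   1.38 0.5 ] [ 0.5 -0.   0.2] 7.375
```

View pics/both3.png

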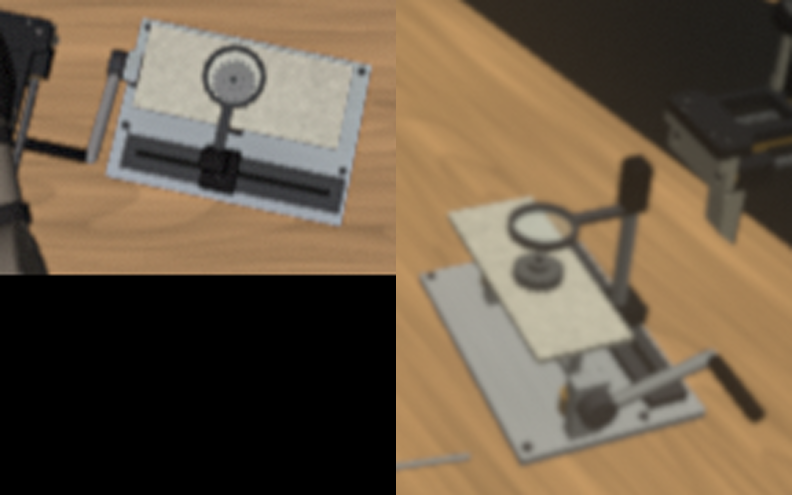

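The top view shows the gear seen through the lens, concentric: lens ring (234,76), gear hub (233,78). The bar is at (58,150), with the gripper left of the fixture.

```bash
python3 - <<'E'
from h import *
def inv(c,u,z): return least_squares(lambda q:c([*q,z])[0]-u,[560,40],x_scale=10).x
C={n:cam(pickle.load(open(n+"3.pkl","rb"))) for n in("top","scene")}
for n,o,l,g in(("top",(190,215),(234,76),(233,78)),("scene",(275-144,130),(543,225),(538.5,258))):
    f=lambda u:(np.array(u)+.5)/2.75-.5+o
    d=inv(C[n],f(l),161)-inv(C[n],f(g),123);print(n,R.from_euler('z',.185).apply([*d,0]).round(1))
print("bottle",inv(C["top"],(np.array((216,370)))*.7,30),inv(C["scene"],(np.array((634,510)))*.7,30))
E
```

```text
top [-2.7 -2.7  0. ]
scene [-0.8  1.2  0. ]
bottle [517.50810937 427.96092861] [526.48626618 434.46363168]
```

```bash
python3 -m pendant '{"dp":[[0,0,0.03],[0,0,0.07],[0,0,0.11],[0,0,0.145],[0,0,0.175],[0,0,0.195],[0,0,0.195],[0,0,0.195]],"rotation":[[0,0,0],[0,0,0],[0,0,0],[0,0,0],[0,0,0],[0,0,0],[0,0,0],[0,0,0]]}'; python3 go.py 486.1 239 68 1.386
```

```text
time: 8.48
tool_pos: [487.0, 240.2, 70.1]
tcp_rot: [3.14, -0.001, 1.391]
contact_force: [0.4, -0.4, 0.1]
grip_width: 91.7
finger_force: 0.0
[-0.0013 -0.0007  0.0021] [ 0.0012 -0.0007  0.0051] [487.  240.2  70.1] [0.32 0.55 1.67 0.   0.92 0.5 ] [ 0.4 -0.4  0.1] 8.475
```

```bash
python3 -m pendant '{"dp":[[0,-0.0007,0.002],[0,-0.0007,0.002],[0,-0.0007,0.002],[0,-0.0007,0.002],[0,-0.0007,0.002],[0,-0.0007,0.002],[0,-0.0007,0.002],[0,-0.0007,0.002]],"rotation":[[0,0,0.005],[0,0,0.005],[0,0,0.005],[0,0,0.005],[0,0,0.005],[0,0,0.005],[0,0,0.005],[0,0,0.005]]}' 0.005; python3 go.py 486.1 239 68 1.386
python3 -c "
import numpy as np
for t in np.arange(.1,1.31,.1): print(round(t,2),(.11*(np.cos(.27)-np.cos(.27+t))).round(4),(-.11*(np.sin(.27+t)-np.sin(.27))).round(4))"
```

```text
time: 9.48
tool_pos: [487.4, 239.9, 67.4]
tcp_rot: [3.138, -0.001, 1.386]
contact_force: [14.5, -5.9, -7.7]
grip_width: 16.4
finger_force: 7.2
[-0.0011 -0.0011 -0.0006] [ 0.0038 -0.0006  0.0002] [487.4 239.9  67.4] [ 0.32  0.55  1.68 -0.    0.91  0.5 ] [14.5 -5.9 -7.7] 9.475
0.1 0.0035 -0.0104
0.2 0.0079 -0.0205
0.3 0.0134 -0.03
0.4 0.0198 -0.039
0.5 0.027 -0.0472
0.6 0.0351 -0.0547
0.7 0.0438 -0.0614
0.8 0.0532 -0.0672
0.9 0.0631 -0.0719
1.0 0.0734 -0.0757
1.1 0.0841 -0.0784
1.2 0.0949 -0.0801
1.3 0.1059 -0.0807
```

```bash
python3 -m pendant '{"dp":[[0,0.0015,0],[0,0.002,0],[0,0.002,0],[0,0.002,0]],"rotation":[[0,0,0],[0,0,0],[0,0,0],[0,0,0]]}'; python3 go.py 486.1 239 68 1.386
```

```text
time: 9.98
tool_pos: [487.9, 239.7, 67.2]
tcp_rot: [3.141, -0.0, 1.386]
contact_force: [2.1, -0.8, -2.2]
grip_width: 15.1
finger_force: 30.0
[-0.0011 -0.0016 -0.0008] [ 0.0005 -0.0002 -0.0002] [487.9 239.7  67.2] [ 0.32  0.55  1.67 -0.    0.91  0.5 ] [ 2.1 -0.8 -2.2] 9.975
```

```bash
python3 -m pendant '{"dp":[[0,0.0017,-0.0052],[0,0.0035,-0.0104],[0,0.0079,-0.0205],[0,0.0134,-0.03],[0,0.0198,-0.039],[0,0.027,-0.0472],[0,0.0351,-0.0547],[0,0.0351,-0.0547]],"rotation":[[0,0,0],[0,0,0],[0,0,0],[0,0,0],[0,0,0],[0,0,0],[0,0,0],[0,0,0]]}'; python3 go.py 486.1 239 68 1.386
```

```text
time: 10.98
tool_pos: [519.6, 233.6, 123.4]
tcp_rot: [-3.136, 0.001, 1.386]
contact_force: [-12.1, 3.2, 6.2]
grip_width: 15.3
finger_force: 30.0
[-0.0008 -0.0336  0.0556] [-0.0056  0.0008 -0.    ] [519.6 233.6 123.4] [0.29 0.52 1.54 0.   1.09 0.47] [-12.1   3.2   6.2] 10.975
```

```bash
python3 -m pendant '{"dp":[[0,0.0087,-0.0072],[0,0.0181,-0.013],[0,0.028,-0.018],[0,0.0383,-0.022],[0,0.049,-0.0247],[0,0.0598,-0.0264],[0,0.0708,-0.027],[0,0.0708,-0.027]],"rotation":[[0,0,0],[0,0,0],[0,0,0],[0,0,0],[0,0,0],[0,0,0],[0,0,0],[0,0,0]]}'; python3 go.py 486.1 239 68 1.386; python3 - <<'E'
from plant import vision
import cv2,pickle
a=[]
for n,(x,y,w,h) in (("top",(190,215,144,100)),("scene",(275,130,144,180))):
    c=vision.capture(n);pickle.dump(c,open(f"{n}4.pkl","wb"))
    p=c["pixels"][y:y+h,x:x+w,::-1]
    if n=="top": p=cv2.copyMakeBorder(p,0,80,0,0,cv2.BORDER_CONSTANT)
    a.append(cv2.resize(p,None,fx=2.75,fy=2.75,interpolation=cv2.INTER_CUBIC))
cv2.imwrite("pics/both4.png",cv2.hconcat(a))
E
```

```text
time: 11.98
tool_pos: [591.2, 219.7, 151.2]
tcp_rot: [-3.141, 0.001, 1.386]
contact_force: [-7.6, -2.0, 7.2]
grip_width: 14.9
finger_force: 30.0
[-0.0004 -0.1068  0.0833] [-0.0011  0.0006 -0.0003] [591.2 219.7 151.2] [ 0.23  0.6   1.32 -0.    1.23  0.42] [-7.6 -2.   7.2] 11.975
```

View pics/both4.png

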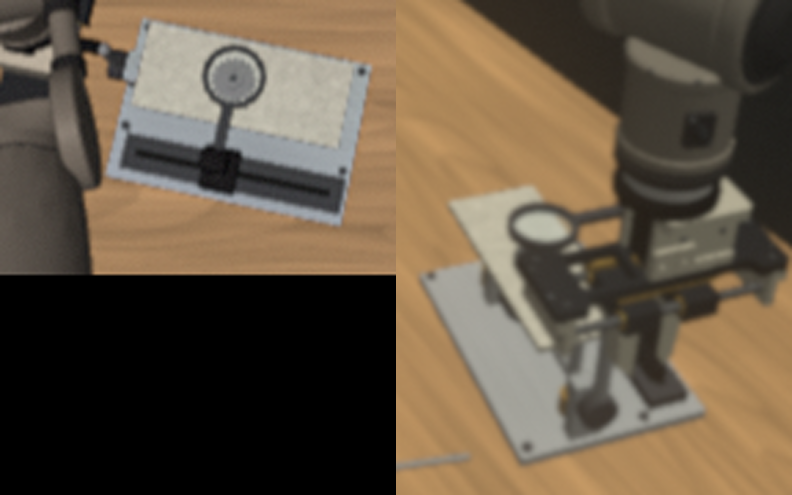

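The lever stands upright and is gripped, the stage has risen with the gear on it, and the gear is still concentric in the lens at top (234,77). I hold briefly to confirm, then hand in.

```bash
python3 -m pendant '{"dp":[[0,0,0],[0,0,0],[0,0,0],[0,0,0],[0,0,0],[0,0,0]],"rotation":[[0,0,0],[0,0,0],[0,0,0],[0,0,0],[0,0,0],[0,0,0]]}' && python3 -c "
from plant import workorder
print(workorder.close_job())"
```

```text
time: 12.82
tool_pos: [590.7, 219.8, 151.2]
tcp_rot: [-3.14, 0.001, 1.386]
contact_force: [-7.7, -1.5, 6.4]
grip_width: 15.4
finger_force: 30.0
the job is handed in; nothing more can be done
None
```

I handed the job in at 12.8 s, with the lens centred over the gear to within about 4 mm by the cameras and the gripper holding the lever upright at 30 N with the stage raised; the hand-in gave no verdict.

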